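Slide the loaded repair tray across to the finishing plate

TASK

Lift the iron heel last out of the end bay of the tray and set it down, without dropping it, standing upright in the centre of the empty middle bay, so that the tray is balanced. Then push the tray along, flat on its runners, from the wooden bench across the gap on to the steel plate until it lies square against the upright stop: do not lift it, tip it or let it sag into the gap. Leave the wooden heel standing in its own bay, and leave the hammer, tin and bottle alone.

Things in the scene. Friction and masses are not known exactly. Their poses are not given: they have to be found in the camera images.
- bench: fixed low wooden bench the tray starts on, top 230 (x) x 310 (y) mm, 60 mm above the work surface. Origin: centre of its underside, on the work surface. Its -y edge borders the gap; its y axis is the line of travel (the tray goes towards -y)
- plate: fixed steel plate table on four short legs, same height (top 60 mm above the work surface) and same yaw as the bench, 230 (x) x 300 (y) mm, beyond the gap on the bench's -y side. Origin: centre of its underside, on the work surface. The gap between the bench's -y edge and the plate's +y edge is 100 to 112 mm wide
- stop (a point): middle of the inner (+y) face of the upright steel stop, a wall 30 mm high across the plate's -y end; this point is 140 mm from the plate's centre and 15 mm above its top. Axes as the plate
- tray: loose open plywood tray, 150 (x) x 270 (y) x 38 mm high, about 0.24 kg, on two slick round white plastic runners (10 mm diameter, 270 mm long, along y, at x = +-55 mm). Origin: centre of its underside, level with the runners' undersides. Outer walls 5 mm thick, from 8 to 38 mm above the origin; inner floor 13 mm above the origin
- iron_mid (a point): centre, half-way up, of the loose iron heel last, 0.55 to 0.65 kg: a D-shaped foot 62 (x) x 46 (y) x 22 mm high with a square stem 24 x 24 mm rising to 62 mm above the underside. This point lies on the stem's axis, 31 mm above the underside. z is up the stem; x and y are square to the stem's faces. It starts in one of the two end bays. Grasp it by the stem
- iron: the same iron last; origin at the centre of its underside, under the stem
- heel_mid (a point): centre, half-way up, of the loose wooden heel block, D-shaped, about 57 (x) x 50 (y) x 34 mm high, about 55 g, standing in the other end bay of the tray
- hammer: bystander: wooden-handled hammer lying beyond the bench; origin on the work surface
- tin: bystander: flat round metal tin, 72 mm diameter
- glue: bystander: white glue bottle, 100 mm high
- mid_bay (a point): centre of the floor of the tray's middle bay, 13 mm above the tray's origin; axes as the tray. Two cross dividers, 5 mm thick, 17 mm above the floor, at y = +-44 mm, make three bays, each 140 (x) x 83 (y) mm; the end bays' centres are at y = -88 and +88 mm. The middle bay is empty at the start
Things that resemble listed ones, but are neither listed nor needed, are in the scene too. What is shaped like the iron but green or yellow is not meant.

How it is judged:
On the way:
1. the iron stands upright in the middle bay, let go of, while the tray is still on the bench (y of iron_mid in the frame of tray between -0.022 and 0.022 m and z of iron_mid in the frame of tray below 0.048 m and angle between iron's own z axis and vertical below 0.1 rad and contact force between iron and the fingers below 0.1 N and y of tray in the frame of bench above -0.08 m), for 0.2 s.
At the end, for the whole second after the job is handed in: the tray lies flat on the steel plate within 9 mm of the stop, square to it within 0.07 rad and within 45 mm of the plate's middle line, at rest; the iron stands upright in the middle bay; the wooden heel stands in its end bay (y of tray in the frame of stop below 0.144 m and x of tray in the frame of plate between -0.045 and 0.045 m and z of tray in the frame of plate between 0.056 and 0.064 m and angle between the y axis of tray and the y axis of plate, either way round below 0.07 rad and angle between tray's own z axis and vertical below 0.03 rad and linear speed of tray below 0.01 m/s and y of iron_mid in the frame of tray between -0.022 and 0.022 m and z of iron_mid in the frame of tray below 0.048 m and angle between each of iron, heel_mid's own z axis and vertical below 0.1 rad and z of heel_mid in the frame of tray below 0.034 m and (y of heel_mid in the frame of tray between -0.12 and -0.06 m or y of heel_mid in the frame of tray between 0.06 and 0.12 m)); the robot touches nothing.
It fails at once if the tray tips or sags by more than 0.05 rad (angle between tray's own z axis and vertical above 0.05 rad).
It fails at once if the tray is lifted more than 9 mm off the tables, or drops more than 6 mm below their level (z of tray in the frame of bench above 0.069 m or z of tray in the frame of bench below 0.054 m).
It fails at once if the iron is let go of more than 15 mm above the tray's floor (contact force between iron and the fingers below 0.05 N and z of iron_mid in the frame of tray above 0.059 m).
It fails at once if a bystander is shoved or knocked over (distance of any of hammer, tin, glue from where it was at the start of the episode above 0.02 m).
It also fails if it takes over 70 s, if anything falls off the work surface, if the arm or the gripper's body presses on something with over 40 N, if the wrist force passes 120 N, or if a joint passes its speed limit or range.

ROBOT

A 7-joint arm with a two-finger parallel gripper is mounted at the origin on the work surface. World frame = base frame: x ahead of the robot, y to its left, z up, the work surface at z = 0. Lengths are in m, angles in rad, forces in N, time in s.
With the tool pointing down it reaches from about 0.425 to 0.925 m from the base axis. Payload 6.8 kg.
Tool frame: the origin (TCP) lies midway between the tips of the shut fingers; the grasp point (between the pads) lies 19 mm behind it (bot.grasp_offset is the distance from the TCP to the grasp point, in m); z points along the fingers, x is the direction in which the jaws open and shut, and the axes are right-handed (so a half turn about z gives the same grasp; the last joint's range is limited). The gripper opens to 85 mm and grips with 20 to 120 N. Pads are 22 mm wide; open, the fingers measure 114 mm over their backs; the gripper's body (76 mm by 85 mm) begins 54 mm behind the grasp point. The pads swing forward as they close: fully open they stand 13 mm farther back than shut.
Start: joints at [1.052, 0.477, 0.022, 1.555, -0.011, 1.109, -0.083], TCP at [0.27, -0.619, 0.231] pointing down, gripper open.
Joint ranges: [-2.96, 2.96], [-0.34, 2.1], [-1.41, 1.46], [0.24, 2.44], [-1.37, 4.51], [0.17, 1.92], [-2.96, 2.96]. Speed limits (rad/s): [2.39, 2.39, 3.14, 3.14, 3.14, 3.14, 3.14].

INTERFACE

Orientations are given as a unit quaternion [w, x, y, z].
In Python, from station import bot, imaging gives the robot as it stands. The module is installed in compiled form; this text tells all that it offers.
- The arm moves only by the tool apply_moves, never from a script. Its argument "increments" is a list of rows, each a list of 7 numbers: the shift along the tool's x, y, z in mm, then the turn, a rotation vector about the tool's x, y, z in degrees, then the closure, from -1 (fully open) to 1 (shut). In form: [[dx, dy, dz, rx, ry, rz, grip], ...]. A call has exactly 8 rows; each row shifts and turns the pose as measured when the row begins, along the tool's axes as they then stand; what a row does not reach is not made up. A row lasts 1/8 s, in which the tool goes at most 62.5 mm and 10.7 degrees, less where a joint would pass 70% of its speed; a pose out of reach is approached as far as the arm can. A call with a gripper value outside its range is refused whole. The fingers move at their own pace and stop on an object; "grip_force" is the grip in N (left out, the last holds). Time passes only in rows, so rows that do not move let the fingers close, or fill a call up. It gives the time, the measured TCP pose, the force and the opening at its end, in the units of the state.
- bot.get_obs(): the state, without advancing time (a new reading comes with each control period).
- imaging.read_camera(name): name is "side" or "top"; returns the picture (400x640x3 uint8, red, green, blue); there is no depth.
- imaging.get_calibration(name): a dict with "K" (3x3 intrinsics, pixels), "extrinsics" (4x4, takes a point from camera to world coordinates). Camera axes: x right, y down, z forward; pixel columns grow to the right and rows downward; lengths in m; the calibration is good to about 2 mm. A picture is of the moment at which its call begins. get_calibration takes no time and is no camera call.
- bot.hand_in(): hands the job in, once; it reports no verdict.
The state is a dict: "t": time; "q": joint angles; "joint_vel": joint speeds; "joint_torque": joint torques, N m; "eef_pos": TCP position; "tool_rot": TCP orientation; "contact_force": force on the tool from outside, world axes, zero at the start; "torque": the same for the moment, N m; "gripper_width": opening from 0.0 (shut) to 1.0 (fully open).
Only numpy, scipy, OpenCV 4.12 (cv2) and the standard library are available. Lean on these libraries where they do the work, as an engineer would, in place of code of your own. Each camera call takes 0.05 s, during which the arm holds its last target.

## Working session

There is one attempt and no reset: what is moved stays moved. The work goes in short steps, Python scripts to look and compute and a tool call to move; the robot and the scene stay as the last step left them, time stands still between calls to the robot, and variables do not carry over. Pictures are saved under pics/ and viewed, and the job is handed in when it is done.

Besides the shell and the picture viewer there is one more tool, called after ">>>" as name([rows], argument=value, ...), one row to a line, values as JSON. apply_moves: Moves the arm, as the interface text tells. Its arguments: {"type":"object","properties":{"increments":{"type":"array","items":{"type":"array","items":{"type":"number"}}},"grip_force":{"type":"number"}},"required":["increments"]}

```bash
mkdir -p pics; python3 - <<'E'
from station import bot, imaging
import cv2
for n in("side","top"):
    im=imaging.read_camera(n); cv2.imwrite(f"pics/{n}0.png",im[:,:,::-1])
    c=imaging.get_calibration(n); print(n,c["K"],c["extrinsics"])
print(bot.get_obs(),bot.grasp_offset)
E
```

```text
side [[408.80981478   0.         322.85080322]
 [  0.         408.80981478 202.92607857]
 [  0.           0.           1.        ]] [[-0.7948112  -0.43930985  0.41866696  0.04241747]
 [-0.60680965  0.58392635 -0.53926994  0.59313174]
 [-0.00756408 -0.68266893 -0.73068866  0.94566549]
 [ 0.          0.          0.          1.        ]]
top [[413.81012723   0.         320.34287922]
 [  0.         413.81012723 196.72652433]
 [  0.           0.           1.        ]] [[ 1.65509273e-02 -9.99605835e-01  2.26769095e-02  5.10906257e-01]
 [-9.99863007e-01 -1.65508272e-02  1.92110426e-04 -4.66509384e-02]
 [ 1.83286907e-04 -2.26769825e-02 -9.99742827e-01  1.20513840e+00]
 [ 0.00000000e+00  0.00000000e+00  0.00000000e+00  1.00000000e+00]]
{'t': 0.1, 'q': array([ 1.05191932,  0.47774632,  0.02234629,  1.55635608, -0.01150258,
        1.10929267, -0.08312527]), 'joint_vel': array([ 0.00086812, -0.00246119,  0.00064481, -0.00240154,  0.00143927,
       -0.0017761 , -0.00095084]), 'joint_torque': array([ 4.09470202e-03, -5.97765541e+01,  1.61426090e+00, -2.81954616e+01,
        1.29200183e-02,  5.06693163e-03,  2.48105016e-05]), 'eef_pos': array([ 0.26931626, -0.61836076,  0.23040216]), 'tool_rot': array([-4.06452389e-04,  8.36454413e-01, -5.48035870e-01, -7.31802345e-04]), 'contact_force': array([0.76236996, 0.62097003, 0.02467828]), 'torque': array([-0.00100635,  0.00135865,  0.00437017]), 'gripper_width': 0.996316287831468} 0.0187
```

View pics/side0.png

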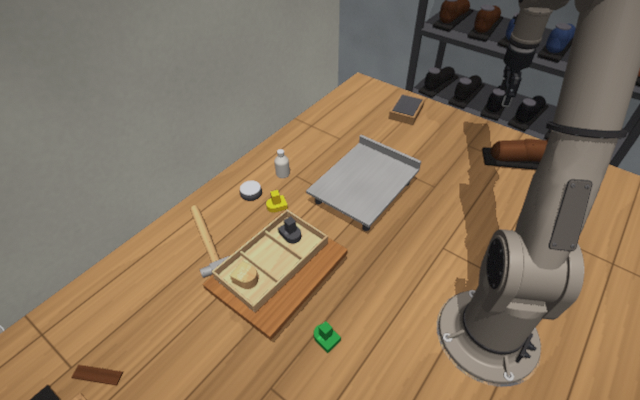

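View pics/top0.png

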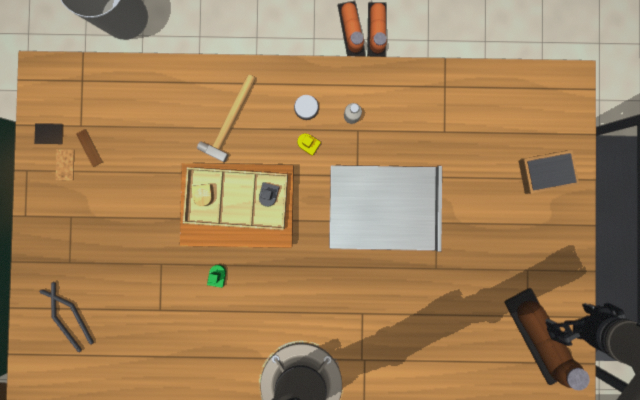

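The iron candidates are the dark one in the tray's right bay (top 269,194; side 290,230), the green one (top 217,276) and the yellow one (top 309,144). The dark one in the tray fits the description, and I'll check it in a crop.

```bash
python3 - <<'E'
import cv2
t=cv2.imread("pics/top0.png");s=cv2.imread("pics/side0.png")
cv2.imwrite("pics/tc.png",cv2.resize(t[150:260,170:300],None,fx=6,fy=5.4545454,interpolation=cv2.INTER_CUBIC)[:600])
cv2.imwrite("pics/sc.png",cv2.resize(s[200:340,200:360],None,fx=4,fy=4,interpolation=cv2.INTER_CUBIC))
cv2.imwrite("pics/tp.png",cv2.resize(t[150:260,320:450],None,fx=5,fy=5,interpolation=cv2.INTER_CUBIC))
E
```

```text
(no output)
```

View pics/tc.png

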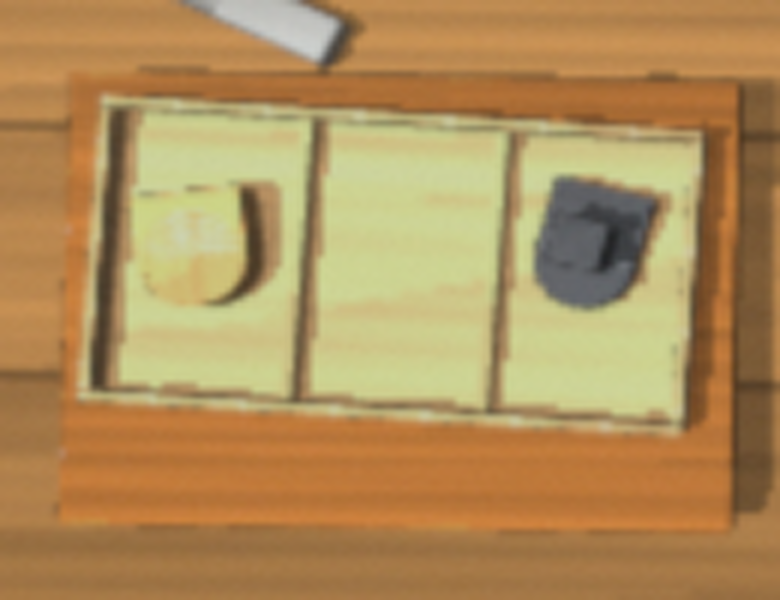

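View pics/sc.png

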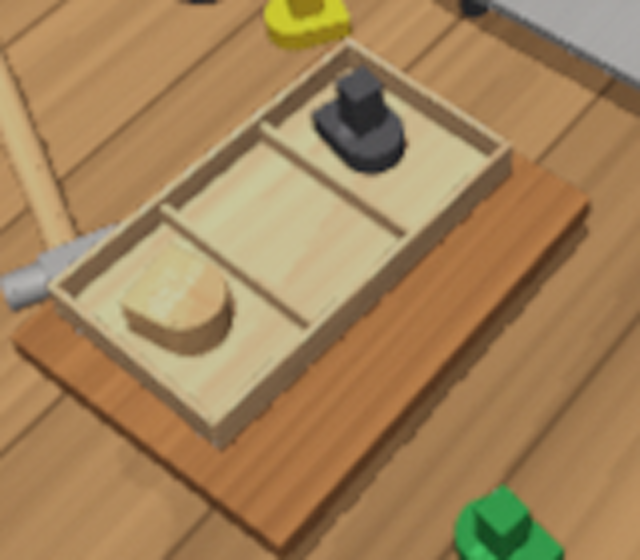

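View pics/tp.png

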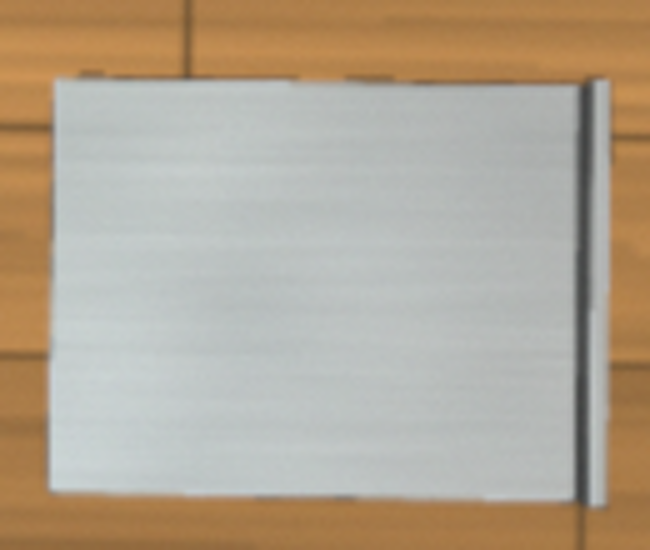

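The crops confirm the dark iron in the -y end bay (tc.png stem top about (580,243)). The middle bay is empty and the wooden heel is in the left bay. Next I'll turn these into world coordinates.

```bash
cat > h.py <<'E'
import numpy as np,cv2
from station import imaging
def cast(cam,px,z):
    c=imaging.get_calibration(cam);px=np.atleast_2d(np.float64(px))
    d=cv2.undistortPoints(px.reshape(-1,1,2),c["K"],None).reshape(-1,2)
    E=c["extrinsics"];r=np.c_[d,np.ones(len(d))]@E[:3,:3].T;o=E[:3,3]
    return o+r*((z-o[2])/r[:,2])[:,None]
def crop(px,off,s): return (np.float64(px)+.5)/np.float64(s)-.5+np.float64(off)
def rep(name,P):
    P=P[:,:2];print(name,"c",P.mean(0).round(4),"sides",[round(float(np.linalg.norm(P[i]-P[(i+1)%4])),3) for i in range(4)],
     "dir01",[round(float(np.degrees(np.arctan2(*(v)[::-1]))),2) for v in (P[1]-P[0],P[2]-P[3])])
E
python3 - <<'E'
from h import *
s=(6,60/11)
rep("tray",cast("top",crop([(102,95),(703,130),(684,433),(78,398)],(170,150),s),.098))
rep("bench",cast("top",crop([(68,75),(742,82),(734,530),(62,520)],(170,150),s),.06))
rep("trayS",cast("side",crop([(349,38),(511,150),(218,432),(50,288)],(200,200),(4,4)),.098))
rep("benchS",cast("side",crop([(590,205),(283,550)],(200,200),(4,4)).repeat(2,0),.06))
rep("plate",cast("top",crop([(55,79),(610,79),(605,507),(50,491)],(320,150),(5,5)),.06))
print(cast("top",crop([(595,80),(605,507)],(320,150),(5,5)),.09))
print(cast("top",crop([(55,79),(50,491)],(320,150),(5,5)),.06))
print(cast("top",crop([(580,243)],(170,150),s),.135), cast("side",crop([(361,87)],(200,200),(4,4)),.135))
t=cv2.imread("pics/top0.png");cv2.imwrite("pics/stem.png",cv2.resize(t[176:212,252:288],None,fx=16,fy=16,interpolation=cv2.INTER_CUBIC))
t=cv2.imread("pics/side0.png");cv2.imwrite("pics/stemS.png",cv2.resize(t[208:248,272:312],None,fx=14,fy=14,interpolation=cv2.INTER_CUBIC))
E
```

```text
tray c [0.529  0.1822] sides [0.269, 0.149, 0.27, 0.149] dir01 [-92.72, -92.68]
bench c [0.5106 0.1851] sides [0.312, 0.227, 0.309, 0.226] dir01 [-89.71, -89.99]
trayS c [0.5245 0.1859] sides [0.151, 0.265, 0.151, 0.268] dir01 [175.71, 176.77]
benchS c [0.3919 0.1913] sides [0.0, 0.303, 0.0, 0.303] dir01 [0.0, 0.0]
plate c [ 0.5106 -0.2274] sides [0.308, 0.237, 0.306, 0.228] dir01 [-89.05, -90.7]
[[ 0.62554655 -0.36432509  0.09      ]
 [ 0.39566589 -0.372016    0.09      ]]
[[ 0.62422428 -0.07342982  0.06      ]
 [ 0.39630912 -0.07431373  0.06      ]]
[[0.53955112 0.0935862  0.135     ]] [[0.53565857 0.09880625 0.135     ]]
```

View pics/stem.png

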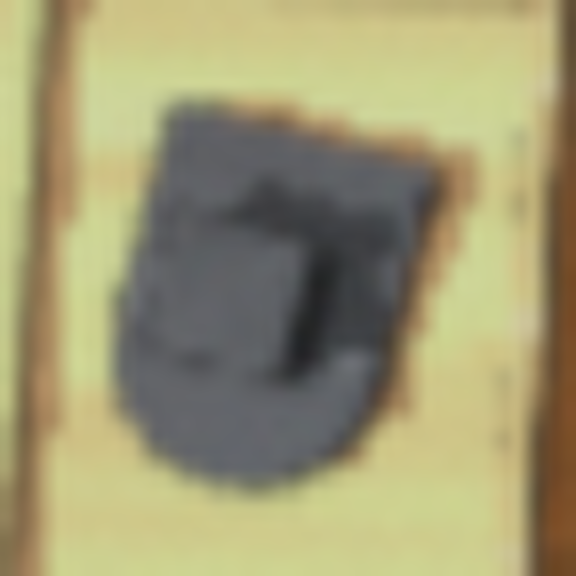

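View pics/stemS.png

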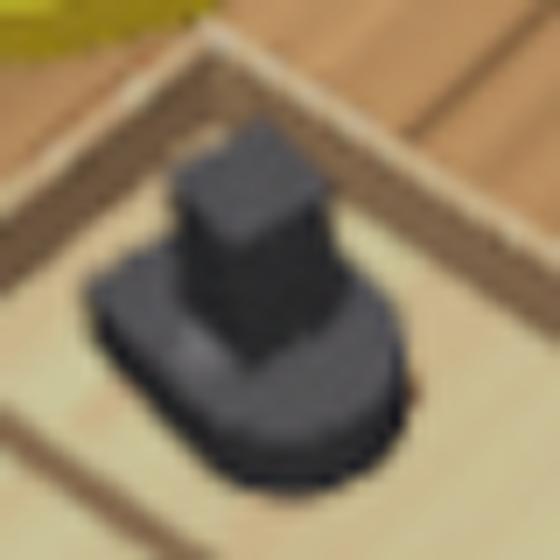

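```bash
python3 - <<'E'
from h import *
rep("stemS",cast("side",crop([(262,118),(328,187),(238,240),(172,180)],(272,208),(14,14)),.135))
rep("stemT",cast("top",crop([(178,218),(308,240),(282,382),(150,360)],(252,176),(16,16)),.135))
rep("foot far edge+..",cast("top",crop([(170,103),(440,170),(385,375),(118,310)],(252,176),(16,16)),.095))
from station import bot
from scipy.spatial.transform import Rotation as R
o=bot.get_obs();q=o["tool_rot"];print(R.from_quat(q,scalar_first=True).as_matrix().round(3))
E
```

```text
stemS c [0.5387 0.0972] sides [0.022, 0.021, 0.02, 0.022] dir01 [164.99, 169.24]
stemT c [0.5392 0.0945] sides [0.021, 0.023, 0.022, 0.023] dir01 [-98.66, -98.51]
foot far edge+.. c [0.5505 0.0918] sides [0.047, 0.036, 0.046, 0.036] dir01 [-102.99, -102.73]
[[ 0.399 -0.917 -0.001]
 [-0.917 -0.399  0.001]
 [-0.002  0.    -1.   ]]
```

Measured values:
- **Iron stem:** about (0.539, 0.096) with yaw about -12°. The stem side comes out near 22 mm against 24 mm nominal.
- **Tray:** centre about (0.528, 0.183), yaw -2.7°, sides 0.270 x 0.149, which match.

I'll turn the tool first, then travel.

>>> apply_moves([
  [0,0,0,0,0,-7.8,-1],
  [0,0,0,0,0,-7.8,-1],
  [0,0,0,0,0,-7.8,-1],
  [0,0,0,0,0,-7.8,-1],
  [0,0,0,0,0,-7.8,-1],
  [0,0,0,0,0,-7.8,-1],
  [0,0,0,0,0,-7.8,-1],
  [0,0,0,0,0,0,-1],
], grip_force=60)

```text
t: 1.1
eef_pos: [0.2679, -0.6157, 0.2255]
tool_rot: [-0.005, 0.996, -0.088, -0.003]
contact_force: [0.8, 0.9, -0.3]
gripper_width: 1.003
```

```bash
cat >> h.py <<'E'
from station import bot
from scipy.spatial.transform import Rotation as R
def to(x,y,z,yaw=None):
    o=bot.get_obs();r=R.from_quat(o["tool_rot"],scalar_first=True);M=r.as_matrix()
    d=M.T@(np.array([x,y,z])-o["eef_pos"])*1000
    a=np.degrees(np.arctan2(M[1,0],M[0,0]))
    print("t",round(o["t"],2),"pos",o["eef_pos"].round(4),"yaw",a.round(2),"tilt",np.degrees(np.arccos(-M[2,2])).round(2),"tool shift mm",d.round(1),"F",o["contact_force"].round(2),"w",round(o["gripper_width"],3))
    if yaw is not None:
        Rg=R.from_matrix(np.array([[np.cos(yaw),np.sin(yaw),0],[np.sin(yaw),-np.cos(yaw),0],[0,0,-1]]))
        print("rotvec deg",np.degrees((r.inv()*Rg).as_rotvec()).round(2))
E
python3 -c "
from h import *
to(.539,.096,.23,np.radians(-12))"
```

```text
t 1.1 pos [ 0.2679 -0.6157  0.2255] yaw -10.15 tilt 0.62 tool shift mm [ 141.5 -748.3    0.9] F [ 0.75  0.89 -0.35] w 1.003
rotvec deg [-0.48  0.4   1.85]
```

>>> apply_moves([
  [9,-45,-1,0,0,0,-1],
  [9,-45,-1,0,0,0,-1],
  [9,-45,-1,0,0,0,-1],
  [9,-45,-1,0,0,0,-1],
  [9,-45,-1,0,0,0,-1],
  [9,-45,-1,0,0,0,-1],
  [9,-45,-1,0,0,0,-1],
  [9,-45,-1,0,0,0,-1],
])

```text
t: 2.1
eef_pos: [0.4079, -0.2688, 0.2344]
tool_rot: [-0.005, 0.994, -0.106, -0.004]
contact_force: [-0.0, 0.4, -0.0]
gripper_width: 0.999
```

```bash
python3 -c "
from h import *
to(.539,.096,.23,np.radians(-12))"
```

```text
t 2.1 pos [ 0.4079 -0.2688  0.2344] yaw -12.16 tilt 0.67 tool shift mm [  51.3 -384.2    7.2] F [-0.02  0.39 -0.03] w 0.999
rotvec deg [-0.48  0.47 -0.16]
```

>>> apply_moves([
  [7,-50,0,0,0,0,-1],
  [7,-50,0,0,0,0,-1],
  [7,-50,0,0,0,0,-1],
  [7,-50,0,0,0,0,-1],
  [7,-50,0,0,0,0,-1],
  [7,-50,0,0,0,0,-1],
  [7,-50,0,0,0,0,-1],
  [2,-25,0,-0.5,0.4,0,-1],
])

```text
t: 3.1
eef_pos: [0.5441, 0.0985, 0.2375]
tool_rot: [0.0, 0.993, -0.12, 0.0]
contact_force: [0.4, 0.2, -0.3]
gripper_width: 0.999
```

```bash
python3 -c "
from h import *
to(.539,.096,.2,np.radians(-12))"
```

```text
t 3.1 pos [0.5441 0.0985 0.2375] yaw -13.75 tilt 0.02 tool shift mm [-4.3  3.7 37.5] F [ 0.37  0.21 -0.27] w 0.999
rotvec deg [ 0.01 -0.02 -1.75]
```

>>> apply_moves([
  [-2,2,25,0,0,-1,-1],
  [-2,2,25,0,0,-0.5,-1],
  [0,0,15,0,0,0,-1],
  [0,0,0,0,0,0,-1],
  [0,0,0,0,0,0,-1],
  [0,0,0,0,0,0,-1],
  [0,0,0,0,0,0,-1],
  [0,0,0,0,0,0,-1],
])

```text
t: 4.1
eef_pos: [0.5414, 0.0996, 0.1734]
tool_rot: [-0.001, 0.994, -0.11, 0.002]
contact_force: [-0.4, -0.3, 0.8]
gripper_width: 0.997
```

```bash
python3 -c "
from h import *
to(.539,.096,.102,np.radians(-12))
s=imaging.read_camera('side')[:,:,::-1];t=imaging.read_camera('top')[:,:,::-1]
cv2.imwrite('pics/s1.png',cv2.resize(s[140:340,200:400],None,fx=3,fy=3,interpolation=cv2.INTER_CUBIC))
"
```

```text
t 4.1 pos [0.5414 0.0996 0.1734] yaw -12.66 tilt 0.31 tool shift mm [-1.9  4.3 71.4] F [-0.41 -0.26  0.79] w 0.997
rotvec deg [-0.17 -0.25 -0.66]
```

View pics/s1.png

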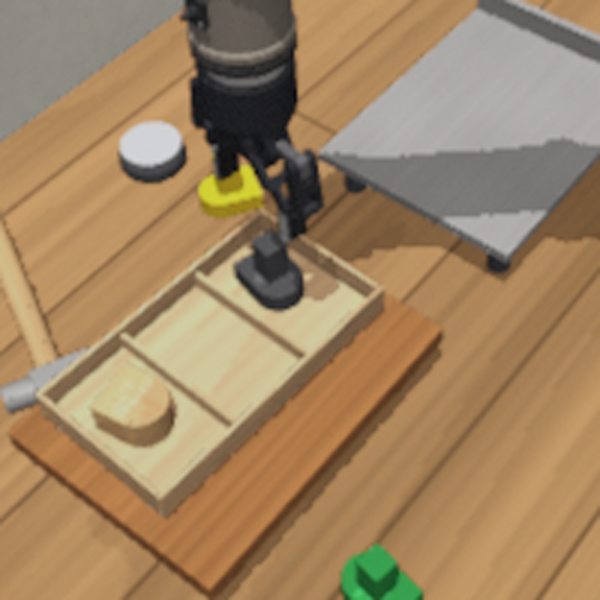

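The picture shows the open fingers above the iron (stem at (268,255)), straddling it once lowered. I'm going down.

>>> apply_moves([
  [-2,4,10,0,0,0,-1],
  [0,0,15,0,0,0,-1],
  [0,0,15,0,0,0,-1],
  [0,0,15,0,0,0,-1],
  [0,0,8,0,0,0,-1],
  [0,0,0,0,0,0,-1],
  [0,0,0,0,0,0,-1],
  [0,0,0,0,0,0,-1],
])

```text
t: 5.2
eef_pos: [0.538, 0.0961, 0.1048]
tool_rot: [-0.001, 0.994, -0.11, 0.001]
contact_force: [0.1, 1.0, -0.2]
gripper_width: 1.001
```

```bash
python3 -c "
from h import *
to(.539,.096,.102,np.radians(-12))
s=imaging.read_camera('side')[:,:,::-1]
cv2.imwrite('pics/s2.png',cv2.resize(s[140:340,200:400],None,fx=3,fy=3,interpolation=cv2.INTER_CUBIC))
"
```

```text
t 5.2 pos [0.538  0.0961 0.1048] yaw -12.64 tilt 0.2 tool shift mm [ 1.  -0.1  2.8] F [ 0.11  0.96 -0.16] w 1.001
rotvec deg [-0.14 -0.14 -0.64]
```

View pics/s2.png

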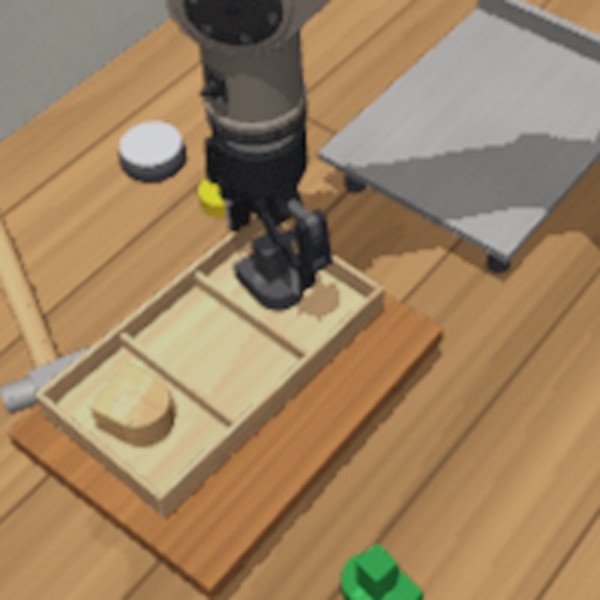

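The fingers straddle the stem. I'm going 2 mm lower and closing.

>>> apply_moves([
  [1,0,2,0,0,0,-1],
  [0,0,0,0,0,0,1],
  [0,0,0,0,0,0,1],
  [0,0,0,0,0,0,1],
  [0,0,0,0,0,0,1],
  [0,0,0,0,0,0,1],
  [0,0,0,0,0,0,1],
  [0,0,0,0,0,0,1],
], grip_force=60)

```text
t: 6.25
eef_pos: [0.5397, 0.0959, 0.1037]
tool_rot: [-0.001, 0.994, -0.11, 0.002]
contact_force: [0.3, 0.1, 1.2]
gripper_width: 0.276
```

```bash
python3 -c "
from h import *
to(.528,.183,.15,np.radians(-12))"
```

```text
t 6.25 pos [0.5397 0.0959 0.1037] yaw -12.65 tilt 0.3 tool shift mm [-30.3 -82.6 -46.2] F [0.33 0.1  1.15] w 0.276
rotvec deg [-0.17 -0.24 -0.65]
```

The opening is 23.5 mm, which matches the 24 mm stem. Lifting.

>>> apply_moves([
  [0,0,-6,0,0,0,1],
  [0,0,-10,0,0,0,1],
  [0,0,-12,0,0,0,1],
  [0,0,-10,0,0,0,1],
  [0,0,-5,0,0,0,1],
  [0,0,0,0,0,0,1],
  [0,0,0,0,0,0,1],
  [0,0,0,0,0,0,1],
])

```text
t: 7.25
eef_pos: [0.5373, 0.0949, 0.1479]
tool_rot: [-0.0, 0.994, -0.11, 0.0]
contact_force: [-0.7, 0.1, -5.9]
gripper_width: 0.271
```

```bash
python3 -c "
from h import *
to(.528,.183,.145,np.radians(-3))
s=imaging.read_camera('side')[:,:,::-1]
cv2.imwrite('pics/s3.png',cv2.resize(s[140:340,200:400],None,fx=3,fy=3,interpolation=cv2.INTER_CUBIC))"
```

```text
t 7.25 pos [0.5373 0.0949 0.1479] yaw -12.65 tilt 0.05 tool shift mm [-28.4 -83.9   2.9] F [-0.72  0.09 -5.86] w 0.271
rotvec deg [-0.05 -0.01 -9.65]
```

View pics/s3.png

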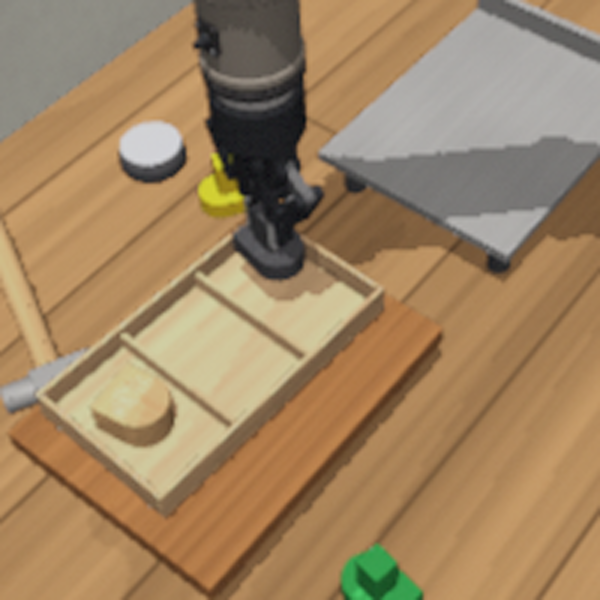

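>>> apply_moves([
  [-5,-14,0,0,0,0,1],
  [-6,-17,0,0,0,0,1],
  [-6,-17,0,0,0,0,1],
  [-6,-17,0,0,0,0,1],
  [-5,-15,0,0,0,0,1],
  [0,0,0,0,0,-5,1],
  [0,0,0,0,0,-4,1],
  [0,0,0,0,0,0,1],
])

```text
t: 8.3
eef_pos: [0.5253, 0.1909, 0.1477]
tool_rot: [-0.002, 1.0, -0.027, -0.0]
contact_force: [0.1, 1.1, -5.6]
gripper_width: 0.268
```

```bash
python3 -c "
from h import *
to(.528,.183,.107,np.radians(-3))
t=imaging.read_camera('top')[:,:,::-1];s=imaging.read_camera('side')[:,:,::-1]
cv2.imwrite('pics/t4.png',np.hstack([cv2.resize(a,(400,400),interpolation=cv2.INTER_CUBIC) for a in (t[150:250,180:280],s[200:310,210:320])]))"
```

```text
t 8.3 pos [0.5253 0.1909 0.1477] yaw -3.09 tilt 0.2 tool shift mm [ 3.2  7.9 40.7] F [ 0.06  1.05 -5.6 ] w 0.268
rotvec deg [-0.19  0.04 -0.09]
```

View pics/t4.png

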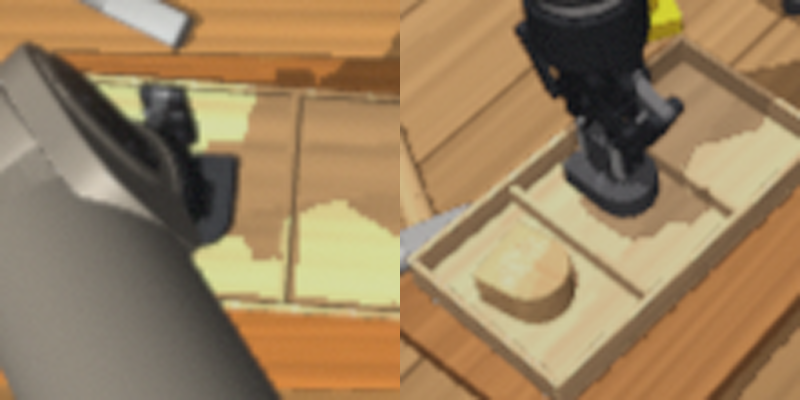

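>>> apply_moves([
  [2,7,0,0,0,0,1],
  [0,0,10,0,0,0,1],
  [0,0,12,0,0,0,1],
  [0,0,8,0,0,0,1],
  [0,0,5,0,0,0,1],
  [0,0,0,0,0,0,1],
  [0,0,0,0,0,0,1],
  [0,0,0,0,0,0,1],
])

```text
t: 9.4
eef_pos: [0.5269, 0.1826, 0.1097]
tool_rot: [-0.001, 1.0, -0.029, -0.001]
contact_force: [0.7, 1.0, -5.3]
gripper_width: 0.271
```

```bash
python3 -c "
from h import *
to(.528,.183,.1035,np.radians(-3))"
```

```text
t 9.4 pos [0.5269 0.1826 0.1097] yaw -3.33 tilt 0.16 tool shift mm [ 1.  -0.5  6.2] F [ 0.73  1.01 -5.34] w 0.271
rotvec deg [-0.14  0.08 -0.33]
```

>>> apply_moves([
  [0,0,2,0,0,0,1],
  [0,0,2,0,0,0,1],
  [0,0,1,0,0,0,1],
  [0,0,1,0,0,0,1],
  [0,0,0,0,0,0,1],
  [0,0,0,0,0,0,1],
  [0,0,0,0,0,0,1],
  [0,0,0,0,0,0,1],
])

```text
t: 10.4
eef_pos: [0.5273, 0.1827, 0.1038]
tool_rot: [-0.001, 1.0, -0.029, -0.0]
contact_force: [-1.0, 0.8, -5.2]
gripper_width: 0.27
```

```bash
python3 -c "
from h import *
to(.528,.183,.1035,np.radians(-3))"
```

```text
t 10.4 pos [0.5273 0.1827 0.1038] yaw -3.33 tilt 0.16 tool shift mm [ 0.6 -0.3  0.3] F [-1.04  0.82 -5.22] w 0.27
rotvec deg [-0.16  0.01 -0.33]
```

>>> apply_moves([
  [0,0,1,0,0,0,1],
  [0,0,1,0,0,0,1],
  [0,0,0,0,0,0,1],
  [0,0,0,0,0,0,1],
  [0,0,0,0,0,0,1],
  [0,0,0,0,0,0,1],
  [0,0,0,0,0,0,1],
  [0,0,0,0,0,0,1],
])

```text
t: 11.4
eef_pos: [0.5278, 0.183, 0.1037]
tool_rot: [-0.001, 1.0, -0.029, 0.001]
contact_force: [-0.7, -0.2, -2.5]
gripper_width: 0.273
```

```bash
python3 -c "
from h import *
to(.528,.183,.1035,np.radians(-3))"
```

```text
t 11.4 pos [0.5278 0.183  0.1037] yaw -3.34 tilt 0.16 tool shift mm [0.2 0.  0.2] F [-0.66 -0.23 -2.51] w 0.273
rotvec deg [-0.14 -0.07 -0.34]
```

Contact is showing, with the load down to 2.5 N at the height where it was picked up. Releasing, then going straight up.

>>> apply_moves([
  [0,0,1,0,0,0,1],
  [0,0,0,0,0,0,-1],
  [0,0,0,0,0,0,-1],
  [0,0,0,0,0,0,-1],
  [0,0,0,0,0,0,-1],
  [0,0,0,0,0,0,-1],
  [0,0,0,0,0,0,-1],
  [0,0,0,0,0,0,-1],
])

```text
t: 12.4
eef_pos: [0.5297, 0.1841, 0.1048]
tool_rot: [-0.002, 1.0, -0.029, 0.003]
contact_force: [-0.3, 0.4, -0.4]
gripper_width: 0.998
```

>>> apply_moves([
  [0,0,-10,0,0,0,-1],
  [0,0,-20,0,0,0,-1],
  [0,0,-25,0,0,0,-1],
  [0,0,-25,0,0,0,-1],
  [0,0,-20,0,0,0,-1],
  [0,-30,-5,0,0,0,-1],
  [0,-40,0,0,0,0,-1],
  [0,-40,0,0,0,0,-1],
])

```text
t: 13.4
eef_pos: [0.5376, 0.2923, 0.2191]
tool_rot: [-0.002, 0.999, -0.033, 0.005]
contact_force: [0.8, 0.3, -0.4]
gripper_width: 1.003
```

>>> apply_moves([
  [0,-45,0,0,0,0,-1],
  [0,-45,0,0,0,0,-1],
  [0,-30,0,0,0,0,-1],
  [0,0,0,0,0,0,-1],
  [0,0,0,0,0,0,-1],
  [0,0,0,0,0,0,-1],
  [0,0,0,0,0,0,-1],
  [0,0,0,0,0,0,-1],
])

```text
t: 14.4
eef_pos: [0.5457, 0.4158, 0.2235]
tool_rot: [-0.002, 0.999, -0.033, 0.006]
contact_force: [-0.2, -0.4, 0.4]
gripper_width: 0.998
```

```bash
python3 -c "
from h import *
to(.535,.37,.08,np.radians(-3))
t=imaging.read_camera('top')[:,:,::-1];s=imaging.read_camera('side')[:,:,::-1]
cv2.imwrite('pics/t5.png',t[100:300,100:460].repeat(2,0).repeat(2,1)); cv2.imwrite('pics/s5.png',cv2.resize(s[140:340,180:380],None,fx=3,fy=3,interpolation=cv2.INTER_CUBIC))"
```

```text
t 14.4 pos [0.5457 0.4158 0.2235] yaw -3.76 tilt 0.71 tool shift mm [ -9.3  47.1 143.2] F [-0.16 -0.44  0.42] w 0.998
rotvec deg [-0.29 -0.65 -0.76]
```

View pics/t5.png

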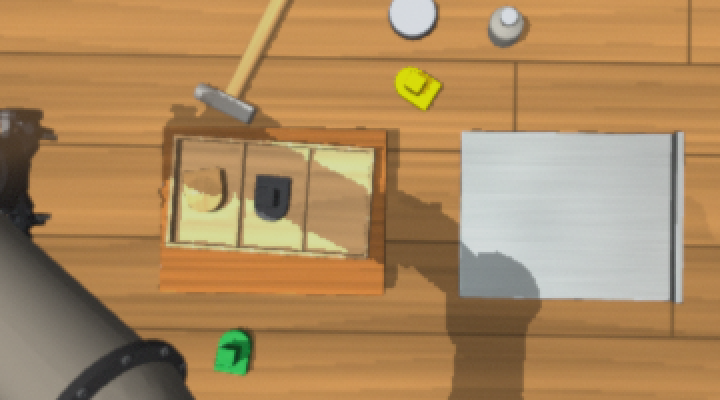

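View pics/s5.png

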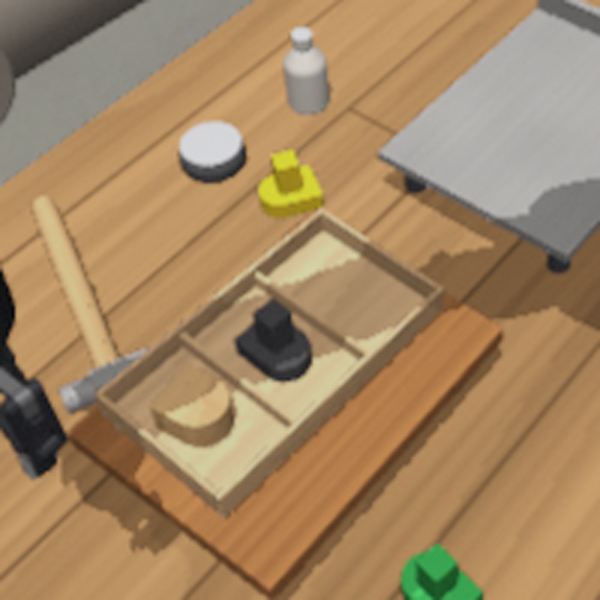

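The iron stands upright in the middle of the middle bay (top view crop ~(272,197)), the heel is untouched and the bystanders are unmoved. Next I'll line up behind the tray's +y wall with the fingers open, giving two contact points to keep it square.

>>> apply_moves([
  [-5,15,10,0,0,-2,-1],
  [-5,17,20,0,0,-2,-1],
  [0,10,25,0,0,0,-1],
  [0,0,25,0,0,0,-1],
  [0,0,25,0,0,0,-1],
  [0,0,20,0,0,0,-1],
  [0,0,0,0,0,0,-1],
  [0,0,0,0,0,0,-1],
])

```text
t: 15.5
eef_pos: [0.5368, 0.3743, 0.0963]
tool_rot: [-0.003, 1.0, 0.003, 0.007]
contact_force: [-0.2, 0.3, -0.6]
gripper_width: 1.0
```

```bash
python3 -c "
from h import *
to(.533,.365,.066,0)"
```

```text
t 15.5 pos [0.5368 0.3743 0.0963] yaw 0.32 tilt 0.91 tool shift mm [-4.3  9.5 30.2] F [-0.23  0.27 -0.6 ] w 1.0
rotvec deg [-0.39 -0.82  0.33]
```

>>> apply_moves([
  [-2,0,12,-0.4,-0.8,0.3,-1],
  [-2,0,12,0,0,0,-1],
  [0,3,6,0,0,0,-1],
  [0,3,0,0,0,0,-1],
  [0,0,0,0,0,0,-1],
  [0,0,0,0,0,0,-1],
  [0,0,0,0,0,0,-1],
  [0,0,0,0,0,0,-1],
])

```text
t: 16.5
eef_pos: [0.5339, 0.369, 0.0666]
tool_rot: [-0.001, 1.0, -0.0, 0.001]
contact_force: [-0.4, 1.0, -0.5]
gripper_width: 1.001
```

```bash
python3 -c "
from h import *
to(.533,.34,.066,0)
s=imaging.read_camera('side')[:,:,::-1]
cv2.imwrite('pics/s6.png',cv2.resize(s[200:350,150:350],None,fx=4,fy=4,interpolation=cv2.INTER_CUBIC))"
```

```text
t 16.5 pos [0.5339 0.369  0.0666] yaw -0.01 tilt 0.17 tool shift mm [-0.9 29.   0.6] F [-0.41  1.01 -0.53] w 1.001
rotvec deg [-0.09 -0.15 -0.01]
```

View pics/s6.png

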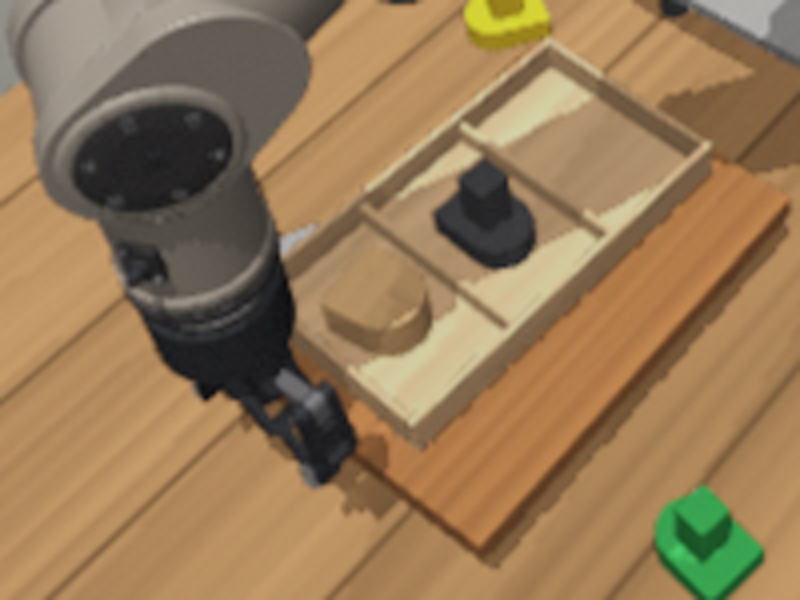

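Both fingers are behind the tray at wall height. I'm approaching slowly.

>>> apply_moves([
  [0,8,0,0,0,0,-1],
  [0,8,0,0,0,0,-1],
  [0,8,0,0,0,0,-1],
  [0,5,0,0,0,0,-1],
  [0,5,0,0,0,0,-1],
  [0,5,0,0,0,0,-1],
  [0,5,0,0,0,0,-1],
  [0,0,0,0,0,0,-1],
])

```text
t: 17.55
eef_pos: [0.5337, 0.3223, 0.0667]
tool_rot: [-0.001, 1.0, -0.0, 0.001]
contact_force: [0.0, 0.3, 0.5]
gripper_width: 0.996
```

```bash
python3 -c "
from h import *
to(.533,-.083,.066,0)
s=imaging.read_camera('side')[:,:,::-1]
cv2.imwrite('pics/s7.png',cv2.resize(s[200:350,150:350],None,fx=4,fy=4,interpolation=cv2.INTER_CUBIC))"
```

```text
t 17.55 pos [0.5337 0.3223 0.0667] yaw -0.02 tilt 0.21 tool shift mm [-6.000e-01  4.053e+02 -4.000e-01] F [0.01 0.33 0.46] w 0.996
rotvec deg [-0.15 -0.14 -0.02]
```

View pics/s7.png

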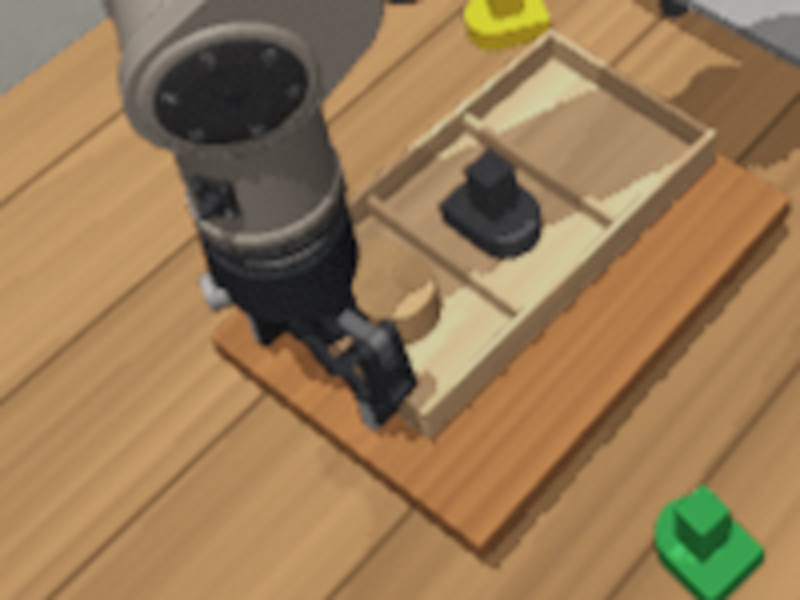

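The tray is now touched and moving with the fingers. Pushing on steadily.

>>> apply_moves([
  [0,5,0,0,0,0,-1],
  [0,7,0,0,0,0,-1],
  [0,8,0,0,0,0,-1],
  [0,8,0,0,0,0,-1],
  [0,8,0,0,0,0,-1],
  [0,8,0,0,0,0,-1],
  [0,8,0,0,0,0,-1],
  [0,8,0,0,0,0,-1],
])

```text
t: 18.6
eef_pos: [0.5337, 0.2602, 0.0668]
tool_rot: [-0.003, 1.0, 0.001, 0.002]
contact_force: [1.1, 2.8, -0.2]
gripper_width: 1.0
```

```bash
python3 -c "
from h import *
to(.533,-.083,.066,0)
t=imaging.read_camera('top')[:,:,::-1];s=imaging.read_camera('side')[:,:,::-1]
cv2.imwrite('pics/8.png',np.vstack([cv2.resize(a,(600,300),interpolation=cv2.INTER_CUBIC) for a in (t[130:280,160:460],s[150:310,180:500])]))"
```

```text
t 18.6 pos [0.5337 0.2602 0.0668] yaw 0.07 tilt 0.35 tool shift mm [ -1.1 343.2  -0.9] F [ 1.08  2.81 -0.17] w 1.0
rotvec deg [-0.29 -0.19  0.07]
```

View pics/8.png

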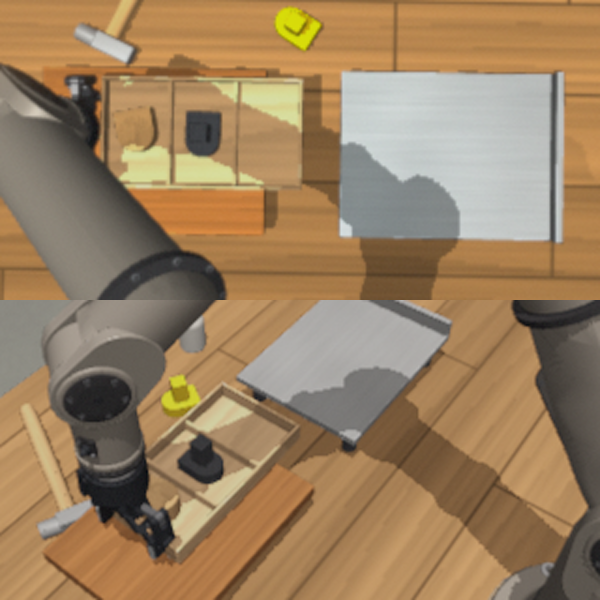

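The tray is flat and square, overhanging the gap, with about 3 N of push force. It sits roughly 25 mm to +x of the plate's middle line (limit 45 mm), so I'll slant the push slightly towards -x.

>>> apply_moves([
  [-0.5,7,0,0,0,0,-1],
  [-0.5,8,0,0,0,0,-1],
  [-0.5,8,0,0,0,0,-1],
  [-0.5,8,0,0,0,0,-1],
  [-0.5,8,0,0,0,0,-1],
  [-0.5,8,0,0,0,0,-1],
  [-0.5,8,0,0,0,0,-1],
  [-0.5,8,0,0,0,0,-1],
])

```text
t: 19.7
eef_pos: [0.5298, 0.1931, 0.0668]
tool_rot: [-0.003, 1.0, 0.001, 0.002]
contact_force: [0.1, 2.8, 0.6]
gripper_width: 0.997
```

```bash
python3 -c "
from h import *
to(.518,-.083,.066,0)
t=imaging.read_camera('top')[:,:,::-1];s=imaging.read_camera('side')[:,:,::-1]
cv2.imwrite('pics/9.png',np.vstack([cv2.resize(a,(600,300),interpolation=cv2.INTER_CUBIC) for a in (t[130:280,160:460],s[150:310,180:500])]))"
```

```text
t 19.7 pos [0.5298 0.1931 0.0668] yaw 0.07 tilt 0.37 tool shift mm [-12.1 276.1  -0.7] F [0.07 2.79 0.64] w 0.997
rotvec deg [-0.29 -0.23  0.07]
```

View pics/9.png

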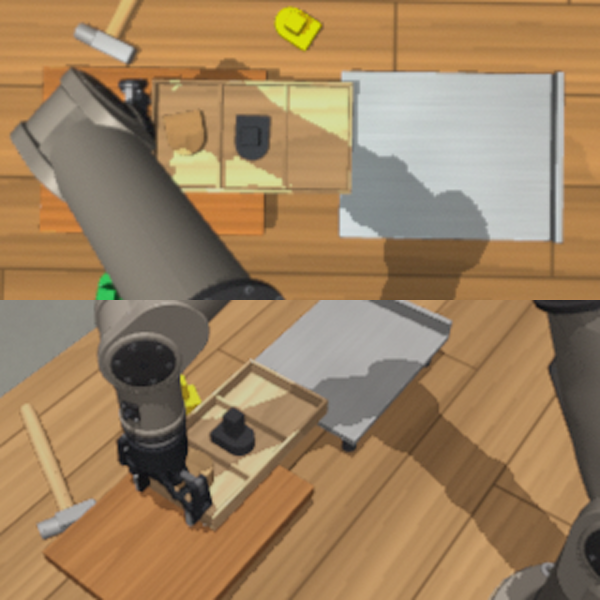

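The front is over the plate's edge and still flat, and the tray follows sideways. Continuing.

>>> apply_moves([
  [-0.5,8,0,0,0,0,-1],
  [-0.5,8,0,0,0,0,-1],
  [-0.5,8,0,0,0,0,-1],
  [-0.5,8,0,0,0,0,-1],
  [-0.5,8,0,0,0,0,-1],
  [-0.5,8,0,0,0,0,-1],
  [-0.5,8,0,0,0,0,-1],
  [-0.5,8,0,0,0,0,-1],
])

```text
t: 20.8
eef_pos: [0.5256, 0.1249, 0.0666]
tool_rot: [-0.002, 1.0, 0.001, 0.002]
contact_force: [1.3, 2.6, 0.7]
gripper_width: 1.003
```

>>> apply_moves([
  [-0.5,8,0,0,0,0,-1],
  [-0.5,8,0,0,0,0,-1],
  [-0.5,8,0,0,0,0,-1],
  [-0.5,8,0,0,0,0,-1],
  [-0.5,8,0,0,0,0,-1],
  [-0.5,8,0,0,0,0,-1],
  [-0.5,8,0,0,0,0,-1],
  [-0.5,8,0,0,0,0,-1],
])

```text
t: 21.8
eef_pos: [0.5216, 0.0566, 0.0665]
tool_rot: [-0.003, 1.0, 0.001, 0.002]
contact_force: [1.0, 3.1, 1.7]
gripper_width: 1.003
```

```bash
python3 -c "
from h import *
to(.518,-.083,.066,0)
t=imaging.read_camera('top')[:,:,::-1];s=imaging.read_camera('side')[:,:,::-1]
cv2.imwrite('pics/10.png',np.vstack([cv2.resize(a,(600,300),interpolation=cv2.INTER_CUBIC) for a in (t[130:280,160:460],s[120:280,180:500])]))"
```

```text
t 21.8 pos [0.5216 0.0566 0.0665] yaw 0.08 tilt 0.4 tool shift mm [ -3.8 139.6  -0.2] F [1.   3.11 1.68] w 1.003
rotvec deg [-0.3  -0.27  0.08]
```

View pics/10.png

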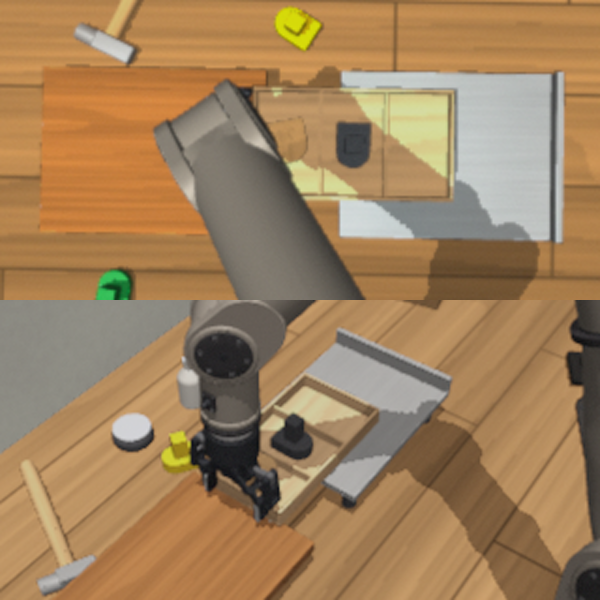

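>>> apply_moves([
  [-0.5,8,0,0,0,0,-1],
  [-0.5,8,0,0,0,0,-1],
  [-0.5,8,0,0,0,0,-1],
  [-0.5,8,0,0,0,0,-1],
  [-0.5,8,0,0,0,0,-1],
  [-0.5,8,0,0,0,0,-1],
  [-0.5,8,0,0,0,0,-1],
  [-0.5,8,0,0,0,0,-1],
])

```text
t: 22.9
eef_pos: [0.5171, -0.0119, 0.066]
tool_rot: [-0.002, 1.0, 0.0, 0.002]
contact_force: [0.7, 2.8, 1.4]
gripper_width: 1.0
```

>>> apply_moves([
  [0,8,0,0,0,0,-1],
  [0,8,0,0,0,0,-1],
  [0,7,0,0,0,0,-1],
  [0,7,0,0,0,0,-1],
  [0,6,0,0,0,0,-1],
  [0,5,0,0,0,0,-1],
  [0,4,0,0,0,0,-1],
  [0,0,0,0,0,0,-1],
])

```text
t: 23.9
eef_pos: [0.5164, -0.0612, 0.0655]
tool_rot: [-0.002, 1.0, -0.0, 0.001]
contact_force: [0.1, 0.2, 0.4]
gripper_width: 1.002
```

```bash
python3 -c "
from h import *
to(.518,-.083,.066,0)
t=imaging.read_camera('top')[:,:,::-1];s=imaging.read_camera('side')[:,:,::-1]
cv2.imwrite('pics/11.png',np.vstack([cv2.resize(a,(600,300),interpolation=cv2.INTER_CUBIC) for a in (t[130:280,160:460],s[120:280,180:500])]))"
```

```text
t 23.9 pos [ 0.5164 -0.0612  0.0655] yaw -0.01 tilt 0.28 tool shift mm [ 1.6 21.8 -0.6] F [0.08 0.15 0.38] w 1.002
rotvec deg [-0.23 -0.16 -0.01]
```

View pics/11.png

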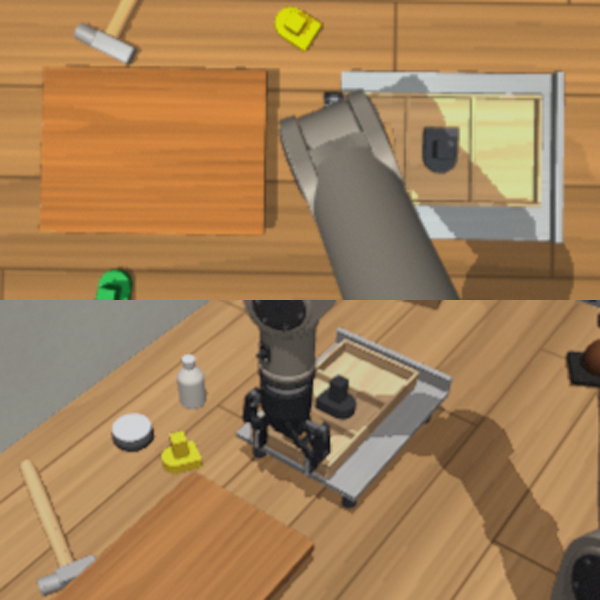

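There are about 20 mm left to the stop, and the tray is square and flat. Creeping up to it.

>>> apply_moves([
  [0,4,-1,0,0,0,-1],
  [0,4,0,0,0,0,-1],
  [0,4,0,0,0,0,-1],
  [0,3,0,0,0,0,-1],
  [0,3,0,0,0,0,-1],
  [0,2,0,0,0,0,-1],
  [0,0,0,0,0,0,-1],
  [0,0,0,0,0,0,-1],
])

```text
t: 25.0
eef_pos: [0.5159, -0.0816, 0.0662]
tool_rot: [-0.002, 1.0, 0.0, 0.001]
contact_force: [0.5, 2.0, 0.4]
gripper_width: 1.0
```

```bash
python3 -c "
from h import *
to(.518,-.083,.066,0)"
```

```text
t 25.0 pos [ 0.5159 -0.0816  0.0662] yaw 0.04 tilt 0.29 tool shift mm [2.1 1.4 0.2] F [0.49 2.01 0.42] w 1.0
rotvec deg [-0.27 -0.1   0.04]
```

>>> apply_moves([
  [0,2,0,0,0,0,-1],
  [0,2,0,0,0,0,-1],
  [0,1,0,0,0,0,-1],
  [0,0,0,0,0,0,-1],
  [0,0,0,0,0,0,-1],
  [0,0,0,0,0,0,-1],
  [0,0,0,0,0,0,-1],
  [0,0,0,0,0,0,-1],
])

```text
t: 26.0
eef_pos: [0.5161, -0.0822, 0.0663]
tool_rot: [-0.005, 1.0, 0.001, 0.001]
contact_force: [-0.7, 3.0, 0.0]
gripper_width: 1.001
```

```bash
python3 -c "
from h import *
to(.518,-.083,.066,0)
t=imaging.read_camera('top')[:,:,::-1];s=imaging.read_camera('side')[:,:,::-1]
cv2.imwrite('pics/12.png',np.vstack([cv2.resize(a,(600,300),interpolation=cv2.INTER_CUBIC) for a in (t[160:260,250:450],s[130:240,260:480])]))"
```

```text
t 26.0 pos [ 0.5161 -0.0822  0.0663] yaw 0.11 tilt 0.6 tool shift mm [1.9 0.8 0.3] F [-0.71  2.99  0.01] w 1.001
rotvec deg [-0.59 -0.12  0.11]
```

View pics/12.png

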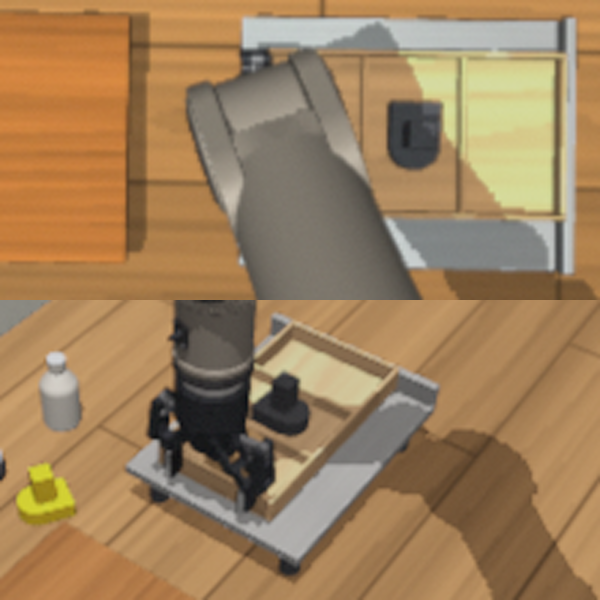

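The tool stopped advancing under command, so the tray is seated against the stop, and the picture shows its edge touching. Backing off.

>>> apply_moves([
  [0,-5,0,0,0,0,-1],
  [0,-10,0,0,0,0,-1],
  [0,-15,0,0,0,0,-1],
  [0,-25,-5,0,0,0,-1],
  [0,-30,-20,0,0,0,-1],
  [0,-30,-30,0,0,0,-1],
  [0,-30,-40,0,0,0,-1],
  [0,-30,-40,0,0,0,-1],
])

```text
t: 27.1
eef_pos: [0.5123, 0.0976, 0.203]
tool_rot: [-0.003, 1.0, 0.001, -0.003]
contact_force: [1.3, -0.3, -0.2]
gripper_width: 1.0
```

>>> apply_moves([
  [0,-40,-10,0,0,0,-1],
  [0,-45,0,0,0,0,-1],
  [0,-45,0,0,0,0,-1],
  [0,-40,0,0,0,0,-1],
  [0,-20,0,0,0,0,-1],
  [0,0,0,0,0,0,-1],
  [0,0,0,0,0,0,-1],
  [0,0,0,0,0,0,-1],
])

```text
t: 28.1
eef_pos: [0.509, 0.3009, 0.2189]
tool_rot: [-0.003, 1.0, 0.004, 0.001]
contact_force: [-0.2, 0.4, -0.3]
gripper_width: 1.002
```

```bash
python3 -c "
from h import *
to(.518,-.083,.066,0)
t=imaging.read_camera('top')[:,:,::-1];s=imaging.read_camera('side')[:,:,::-1]
cv2.imwrite('pics/tf.png',t);cv2.imwrite('pics/13.png',np.vstack([cv2.resize(a,(600,300),interpolation=cv2.INTER_CUBIC) for a in (t[160:260,250:450],s[130:240,260:480])]));cv2.imwrite('pics/14.png',np.vstack([t[80:280],s[80:300]]))"
```

```text
t 28.1 pos [0.509  0.3009 0.2189] yaw 0.5 tilt 0.4 tool shift mm [  5.4 384.9 150.4] F [-0.15  0.42 -0.26] w 1.002
rotvec deg [-0.38 -0.13  0.5 ]
```

View pics/13.png

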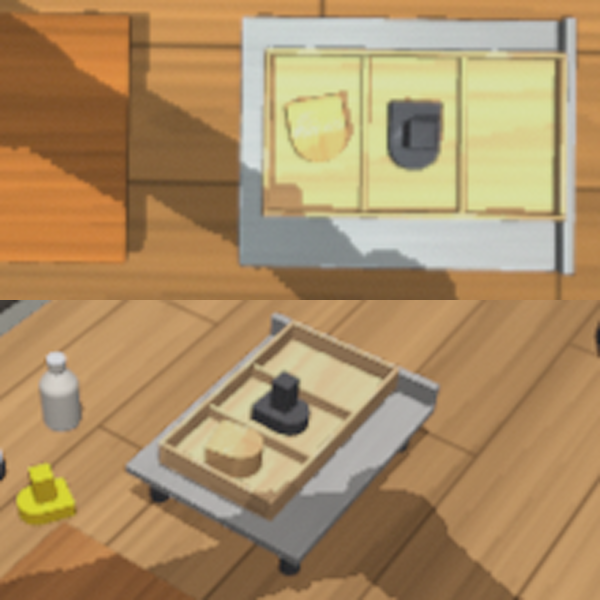

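View pics/14.png

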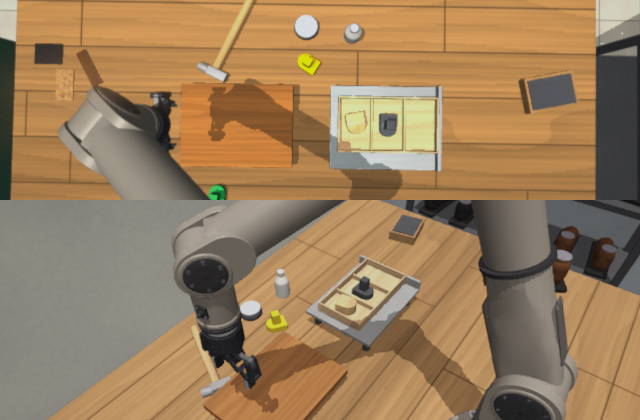

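```bash
python3 -c "
from h import *
P=cast('top',crop([(265,49),(567,54),(566,219),(263,216)],(250,160),(3,3)),.098);rep('tray',P)
print('end',P[1:3,1].mean(),'stop',cast('top',crop([(567,18),(566,272)],(250,160),(3,3)),.09))
print('stem',cast('top',crop([(421,131)],(250,160),(3,3)),.135))
print('plate +y corners',cast('top',crop([(242,17),(239,264)],(250,160),(3,3)),.06))
print('heel top',cast('top',crop([(319,124)],(250,160),(3,3)),.107))
c=[cv2.imread('pics/top0.png'),cv2.imread('pics/tf.png')]
d=cv2.absdiff(*c).max(2);print('bystander diff',d[70:165,195:375].max(),(d[70:165,195:375]>40).sum())"

```

```text
tray c [ 0.5183 -0.228 ] sides [0.27, 0.147, 0.27, 0.149] dir01 [-90.0, -89.62]
end -0.36284620295986675 stop [[ 0.62536916 -0.3645069   0.09      ]
 [ 0.3973521  -0.3659065   0.09      ]]
stem [[ 0.5210755  -0.22682771  0.135     ]]
plate +y corners [[ 0.62439723 -0.07268754  0.06      ]
 [ 0.39666402 -0.07357185  0.06      ]]
heel top [[ 0.52603919 -0.14124258  0.107     ]]
bystander diff 53 41
```

```bash
python3 -c "
from station import bot
bot.hand_in()"
```

```text
the job is handed in; nothing more can be done
```

I lifted the iron last out of the -y end bay and stood it upright in the centre of the middle bay. I then pushed the tray with both open fingers across the gap and up against the stop. The job was handed in at about 28 s. The hand-in gives no verdict, so these are my own last checks:

| Check | Measured | Limit |
|---|---|---|
| Gap between tray and stop | about 2 mm, and it no longer moved when pushed | 9 mm |
| Tray square to the stop | within about 0.5° | 0.07 rad (4°) |
| Tray off the plate's middle line | about 8 mm | 45 mm |
| Iron off the tray's centre (y) | about 1 mm, standing upright | 22 mm |
| Heel from the tray's centre (y) | about 87 mm, standing in its bay | 60 to 120 mm |

- **Flatness:** I judged the tray level by eye in the pictures taken between pushes, and saw no tip or sag in them. I did not measure its tilt or height.
- **Bystanders:** the hammer, tin and bottle look unmoved. A before-and-after comparison found only 41 changed pixels around them. I put those down to shadow but did not check further.
- **Disagreement:** before the lift, the two cameras disagreed by up to about 4 mm on the tray's centre. I mostly used the top view.
- **Robot:** the arm is clear and touching nothing.

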